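# Kit the service caddy and hang it at the red mark

### The arm

A 7-joint arm with a two-finger parallel gripper is mounted at the origin on the work surface. World frame = base frame: x ahead of the robot, y to its left, z up, the work surface at z = 0. Lengths are in m, angles in rad, forces in N, time in s.
With the tool pointing down it reaches from about 0.35 to 0.9 m from the base axis. Payload 8.1 kg.
Tool frame: the origin (TCP) lies midway between the tips of the shut fingers; the grasp point (between the pads) lies arm.tcp_to_grasp behind it (arm.tcp_to_grasp is the distance from the TCP to the grasp point, in m); z points along the fingers, y is the line along which they close (so a half turn about z gives the same grasp; the last joint's range is limited). The gripper opens to 92 mm and grips with 3 to 60 N. Pads are 19 mm wide; open, the fingers measure 130 mm over their backs; the gripper's body (75 mm by 190 mm) begins 47 mm behind the grasp point.
Start: joints at [1.032, 0.434, 0.025, 1.573, -0.012, 1.134, -0.075], TCP at [0.264, -0.567, 0.227] pointing down, gripper open.
Joint ranges: [-2.62, 2.62], [-0.44, 2.09], [-1.27, 1.32], [0.08, 2.57], [-1.32, 4.46], [0.12, 2], [-2.74, 2.74]. Speed limits (rad/s): [2.22, 2.22, 3.01, 3.01, 3.14, 3.14, 3.14].

### API

Orientations are given as a rotation vector (axis times angle).
In Python, from cell import observe, get_image, arm gives the robot as it stands. The module is installed in compiled form; this text tells all that it offers.
- The arm moves only by the tool drive_tool, never from a script. Its argument "steps" is a list of rows, each a list of 5 numbers: the closure, from 0 (fully open) to 1 (shut), then the shift along the world's x, y, z in mm, then the turn about the world's z in rad. In form: [[hand, x, y, z, roll], ...]. A call has 1 to 20 rows; each row shifts and turns the commanded pose from where the row before left it; what a row does not reach is not made up. A row lasts 1/12 s, in which the tool goes at most 41.7 mm and 7.16 degrees, less where a joint would pass 70% of its speed; a pose out of reach is approached as far as the arm can. A call with a gripper value outside its range is refused whole. The fingers move at their own pace and stop on an object; "grip_force" is the grip in N (left out, the last holds). Time passes only in rows, so rows that do not move let the fingers close. It gives the time, the measured TCP pose, the force, the opening and the grip force at its end, in the units of the state.
- observe(): the state, without advancing time (a new reading comes with each control period).
- get_image(name): name is "scene" or "top" or "wrist"; returns a dict with "image" (480x640x3 uint8, red, green, blue), "vfov" (degrees; the focal length in pixels is half the picture's height over the tangent of half this angle, whatever the lens; pixels are square), "cx", "cy" (the principal point, pixels), "xyz" and "attitude" of the camera in the world. Camera axes: x right, y down, z forward; pixel columns grow to the right and rows downward; lengths in m; the calibration is good to about 2 mm. The wrist camera is an equidistant fisheye: a pixel r from the principal point sees the ray r / f radians off the axis. A picture is of the moment at which its call begins. There is no depth.
- arm.sign_off(): hands the job in; it is judged then, once.
The state is a dict: "clock": time; "joints": joint angles; "dq": joint speeds; "joint_efforts": joint torques, N m; "position": TCP position; "ee_rot": TCP orientation; "force": force on the tool from outside, world axes, zero at the start; "ft_torque": the same for the moment, N m; "width": opening from 0.0 (shut) to 1.0 (fully open); "gripper_force": force on a finger pad.
Only numpy, scipy, OpenCV 4.12 (cv2) and the standard library are available. Lean on these libraries where they do the work, as an engineer would, in place of code of your own. Each camera call takes 0.05 s, during which the arm holds its last target. There are 200 camera calls.

### The job

Take the orange-handled gauge out of its wooden stand and push its blade into the steel pocket of the blue caddy while the caddy stands on the bench, fully home so that the gauge's shoulder rests on the pocket. Then hang the caddy by its hook on the steel rail at the open end, where there is no keeper bar overhead, and slide it along the rail under the keeper bar until its yellow tab is centred on the red mark. Let go with the gauge still fully home and the caddy hanging still, and leave the brass fitting, grey purge cover and black regulator where they are.

Things in the scene. Friction and masses are not known exactly. Their poses are not given: they have to be found in the camera images.
- caddy: Blue sheet-metal caddy, 0.5 kg, standing on the bench. Origin: centre of the underside; z up, y along its length. Tray 90 (x) x 160 (y) x 30 high. A flat spine (x = -22 to -17; 60 wide, above 120 up 40 wide) rises to a neck plate 180 to 185 up that reaches back over x = 0 and carries the yellow tab. The keeper bar passes between the hook's roof (133 up) and the neck.
- caddy_tab (a point): Centre of the top of the caddy's yellow grip tab, 235 above the caddy's underside at x = 0, y = 0. Tab 10 thick (x) x 36 wide (y), standing 50 above the neck plate. Axes as the caddy's. Pinch it across its thickness from above (the gauge stands 41 mm off in y).
- caddy_hook (a point): Where the rail's centre line lies when the caddy hangs: 118.5 above its underside, x = y = 0; axes as the caddy's. The hook is an inverted-V roof 60 wide (y), inner peak 127 up, inside 35 wide (x) between the spine and a lip at x = +17 to +22 that reaches down to 95 up. Open below: it drops over the rail, which runs along caddy y.
- caddy_slot (a point): Centre of the mouth of the steel gauge pocket, at x = -32, y = +58, 75 above the caddy's underside. Slot 9 (caddy x) x 29 (caddy y), 70 deep, vertical; outside 17 x 37.
- gauge: Flat lever gauge, 170 long, 70 g, upright in the stand at the start. Origin: blade tip; z up along the gauge, x its thickness, y its width. Steel blade 5 x 24, 55 long (last 6 mm tapered), then a shoulder 14 x 34 and above it an orange handle 14 (x) x 26 (y) from 65 to 170 above the tip.
- gauge_shoulder (a point): Centre of the underside of the gauge's shoulder, 55 above the blade tip; axes as the gauge's. It comes to the pocket's mouth when the blade is fully home.
- stand_slot (a point): Centre of the slot mouth on top of the fixed wooden gauge stand (53 x 70 x 70 high), where the gauge's shoulder rests at the start; axes as the stand's, y along the slot's width.
- rail_mid (a point): Middle of the centre line of the fixed steel rail, 175 above the bench, 14 diameter; y along the rail (-200 to +200), +x away from the robot. A keeper bar, 10 diameter, lies 38 above it over y = -40 to +200 only. Brackets at y = -195 and +195 run to posts at x = +74 to +96.
- rail_open (a point): Middle of the rail's open end, on its centre line at y = -115 from rail_mid, with no keeper bar overhead: hook the caddy on here. Axes as the rail's.
- mark: Red mark: two 20 mm wide red painted bands, one round the rail and one round the keeper bar just above it. Origin: centre of the band on the rail; axes as the rail's. It lies somewhere under the keeper bar.
- inlet: Brass inlet fitting, 54 diameter, 68 high, standing on the bench; origin under its centre. Leave alone.
- purge: Grey nylon purge cover, 72 diameter, 25 high; origin under its centre. Leave alone.
- regulator: Worn black regulator body, 76 diameter, 46 high, with a steel stub (+x) and rubber mouthpiece (-x), about 115 long; origin under its centre. Leave alone.
Things that resemble listed ones, but are neither listed nor needed, are in the scene too. Of the things that look like the gauge, the smallest one is meant.

How it is judged:
By the outcome, as a careful person would: the job done as asked, in the order asked, and still so for the second after the job is handed in, with the robot touching nothing.
It also fails if it takes over 72 s, if anything falls off the work surface, if the arm or the gripper's body presses on something with over 40 N, if the wrist force passes 120 N, or if a joint passes its speed limit or range.

## Working session

There is one attempt and no reset: what is moved stays moved. The work goes in short steps, Python scripts to look and compute and a tool call to move; the robot and the scene stay as the last step left them, time stands still between calls to the robot, and variables do not carry over. Pictures are saved under pics/ and viewed, at most 10 in all, crops included, and the job is handed in when it is done.

Besides the shell and the picture viewer there is one more tool, called after ">>>" as name(argument=value, ...), one argument or row to a line, values as JSON. drive_tool: Moves the arm, as the interface text tells. Its arguments: {"type":"object","properties":{"steps":{"type":"array"},"grip_force":{"type":"number"}},"required":["steps"]}

```bash
mkdir -p pics; cat > h.py <<'E'
import numpy as np, cv2
from cell import observe, get_image, arm
from scipy.spatial.transform import Rotation as R
def cam(n):
    d=get_image(n); return d
def save(d,name,crop=None,s=1):
    im=d["image"][:,:,::-1]
    if crop: im=im[crop[1]:crop[3],crop[0]:crop[2]]
    if s!=1: im=cv2.resize(im,None,fx=s,fy=s,interpolation=cv2.INTER_CUBIC)
    cv2.imwrite("pics/"+name,im)
def rot(d):
    a=np.array(d["attitude"],float)
    return a if a.shape==(3,3) else R.from_rotvec(a).as_matrix() 
def f(d): return 240/np.tan(np.radians(d["vfov"])/2)
def ray(d,u,v,fish=False):
    x=(u-d["cx"])/f(d); y=(v-d["cy"])/f(d)
    if fish:
        r=np.hypot(x,y); k=np.sin(r)/r if r>1e-9 else 1; c=np.array([x*k,y*k,np.cos(r)])
    else: c=np.array([x,y,1.])
    return np.array(d["xyz"]),rot(d)@(c/np.linalg.norm(c))
def onz(d,u,v,z,fish=False):
    o,r=ray(d,u,v,fish); return o+r*(z-o[2])/r[2]
def tri(*rays):
    A=np.zeros((3,3));b=np.zeros(3)
    for o,r in rays:
        P=np.eye(3)-np.outer(r,r);A+=P;b+=P@o
    return np.linalg.solve(A,b)
def proj(d,p):
    c=rot(d).T@(np.array(p)-d["xyz"]); return d["cx"]+f(d)*c[0]/c[2], d["cy"]+f(d)*c[1]/c[2]
E
python3 - <<'E'
from h import *
for n in("scene","top"):
    d=cam(n); save(d,n+"0.png"); print(n,d["vfov"],d["cx"],d["cy"],d["xyz"],d["attitude"])
    import pickle; pickle.dump(d,open(n+"0.pkl","wb"))
print(observe(), arm.tcp_to_grasp)
E
```

```text
scene 56.4411390338397 318.1179696907986 239.17074719246358 [1.06710459 0.39059506 0.70601602] [-1.10029389 -2.25244339  1.08548032]
top 46.36300652279167 326.77597126210514 239.28487102456577 [ 0.27539607 -0.03176299  1.39728946] [-2.10551779  2.13850992 -0.19888256]
{'clock': 0.1, 'joints': array([ 1.03241658,  0.43513769,  0.02496133,  1.57399076, -0.01157662,
        1.13396651, -0.07507217]), 'dq': array([ 0.00188649, -0.00038938,  0.00017626, -0.00334354, -0.00105092,
        0.00022129,  0.00083724]), 'joint_efforts': array([ 2.51793790e-03, -6.69129825e+01,  9.87632163e-01, -3.15148044e+01,
       -6.05577766e-02,  3.73353297e-02,  5.56127338e-05]), 'position': array([ 0.26359093, -0.56621259,  0.22603894]), 'ee_rot': array([-3.06606103e+00, -6.78807898e-01,  6.73062848e-04]), 'force': array([-0.06188258,  0.3552421 , -0.95493602]), 'ft_torque': array([-0.07504005,  0.04154741, -0.03120112]), 'gripper_force': 0.0, 'width': 1.0030638589384608} 0.0188
```

View pics/scene0.png

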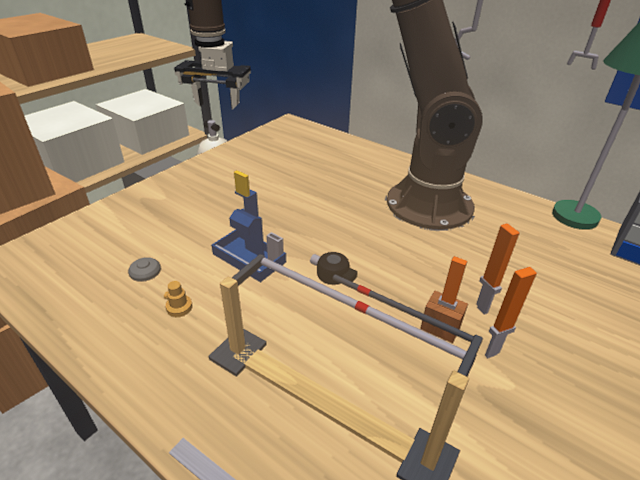

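View pics/top0.png

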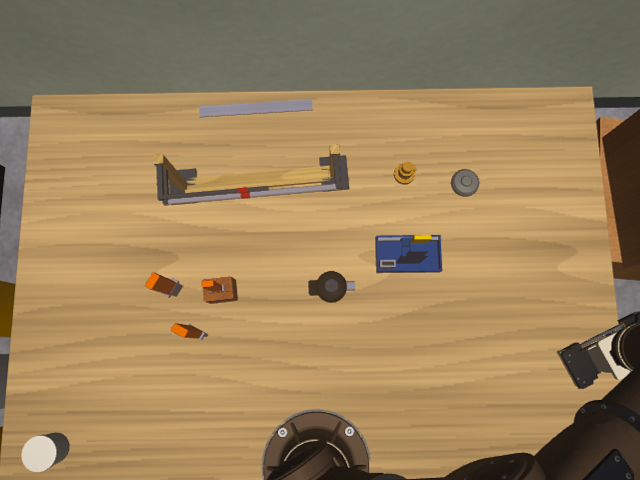

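The top view shows the caddy at (408,254), with its pocket at (388,264) and tab at (423,237). The rail runs from (165,200) to (340,187), with the red mark at (244,193). The wooden stand is at (219,289).

Gauge candidates in the scene view are (455,280) in the stand, (500,270) and (515,310). The one at (455,280) is meant: it is the smallest and the only one in a wooden stand. I'll confirm it in a crop while measuring.

```bash
python3 - <<'E'
from h import *; import pickle
S=pickle.load(open("scene0.pkl","rb"));T=pickle.load(open("top0.pkl","rb"))
a=cv2.resize(S["image"][215:365,395:545,::-1],(400,400),interpolation=cv2.INTER_CUBIC)
b=cv2.resize(T["image"][225:345,140:260,::-1],(400,400),interpolation=cv2.INTER_CUBIC)
cv2.imwrite("pics/crop1.png",np.hstack([a,b]))
print(R.from_rotvec(observe()["ee_rot"]).as_matrix().round(3).tolist())
def blobs(d,lo,hi,mn):
    h=cv2.cvtColor(d["image"],cv2.COLOR_RGB2HSV)
    m=cv2.inRange(h,lo,hi); n,l,s,c=cv2.connectedComponentsWithStats(m)
    for i in range(1,n):
        if s[i,4]>=mn:
            pts=np.argwhere(l==i)[:,::-1].astype(np.float32)
            print("  ",s[i].tolist(),c[i].round(1).tolist(),[x if np.isscalar(x) else np.round(x,1).tolist() for x in cv2.minAreaRect(pts)])
for n,d in(("S",S),("T",T)):
    for k,lo,hi in(("orange",(5,200,120),(14,255,255)),("yellow",(21,200,120),(28,255,255)),("red",(0,180,80),(4,255,255)),("blue",(105,110,40),(125,255,255))):
        print(n,k); blobs(d,lo,hi,12 if k!="blue" else 60)
E
```

```text
[[0.907, 0.422, -0.001], [0.422, -0.907, 0.001], [-0.0, -0.001, -1.0]]
S orange
   [493, 224, 26, 63, 374] [505.6, 254.1] [[505.9, 255.8], [17.8, 63.3], 7.72182559967041]
   [442, 257, 25, 47, 402] [453.3, 283.1] [[453.2, 279.9], [14.0, 45.6], 16.144336700439453]
   [499, 267, 37, 64, 821] [518.0, 297.0] [[513.9, 298.4], [19.6, 69.7], 23.198589324951172]
S yellow
S red
   [592, 0, 18, 27, 112] [602.5, 12.0] [[601.3, 12.9], [7.3, 29.7], 23.749494552612305]
   [358, 286, 12, 9, 60] [363.3, 289.5] [[363.0, 289.5], [11.2, 5.4], 26.56505012512207]
   [355, 301, 13, 12, 84] [361.0, 306.1] [[360.8, 306.4], [10.7, 8.0], 26.56505012512207]
S blue
   [218, 0, 139, 121, 12068] [289.9, 47.4] [[287.0, 60.0], [120.0, 138.0], 90.0]
   [605, 71, 30, 34, 584] [619.4, 87.7] [[619.3, 87.6], [17.6, 35.6], 22.166345596313477]
   [630, 84, 10, 25, 127] [636.2, 99.7] [[634.5, 96.0], [24.0, 9.0], 90.0]
   [230, 209, 23, 17, 183] [240.9, 217.9] [[241.5, 217.0], [20.8, 11.5], 25.016895294189453]
   [224, 238, 33, 24, 348] [240.2, 249.5] [[241.6, 248.4], [31.6, 16.5], 30.963756561279297]
   [616, 241, 24, 23, 359] [629.3, 251.7] [[630.1, 251.3], [24.7, 16.6], 19.653823852539062]
T orange
   [145, 273, 15, 16, 123] [152.1, 280.3] [[152.1, 280.5], [8.2, 16.1], 32.00538635253906]
   [202, 280, 12, 8, 61] [207.3, 282.9] [[207.5, 283.2], [6.4, 11.5], 82.87498474121094]
   [171, 324, 18, 13, 134] [179.3, 329.9] [[179.5, 330.0], [16.1, 8.5], 26.56505012512207]
T yellow
   [414, 235, 17, 5, 82] [422.1, 237.0] [[422.0, 237.0], [4.0, 16.0], 90.0]
T red
   [238, 188, 9, 5, 38] [241.9, 189.7] [[242.0, 190.0], [4.0, 8.0], 90.0]
   [241, 193, 9, 5, 33] [244.7, 194.8] [[244.8, 194.7], [3.9, 7.9], 80.53767395019531]
T blue
   [376, 235, 66, 36, 1310] [408.1, 254.1] [[408.5, 252.5], [35.0, 65.0], 90.0]
```

View pics/crop1.png

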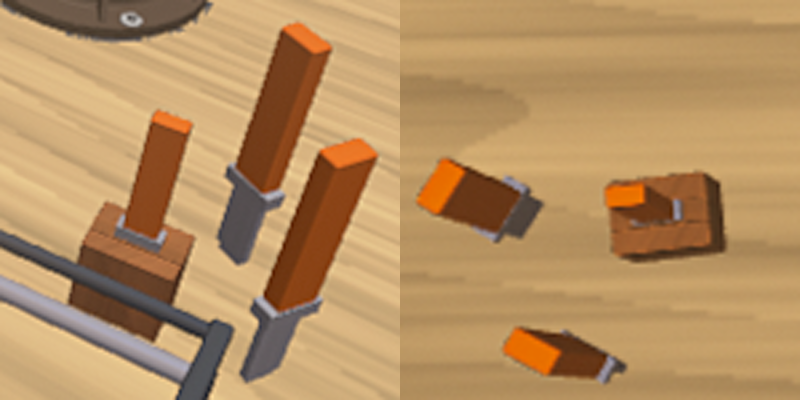

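The crop confirms it: the small orange handle sits in the wooden stand, and the two larger lookalikes stand free. Next I'll work out coarse positions.

```bash
python3 - <<'E'
from h import *; import pickle
S=pickle.load(open("scene0.pkl","rb"));T=pickle.load(open("top0.pkl","rb"))
print("gauge top",onz(T,207.5,283,.185),tri(ray(T,207.5,283),ray(S,459.5,260.8)))
print("tab top",onz(T,422.,237,.235))
print("rail mark",tri(ray(T,244.7,194.8),ray(S,361,306.1)),onz(T,244.7,194.8,.180))
print("keeper mark",tri(ray(T,241.9,189.7),ray(S,363.3,289.5)),onz(T,241.9,189.7,.215))
h=cv2.cvtColor(T["image"],cv2.COLOR_RGB2HSV)
b=cv2.inRange(h,(105,110,40),(125,255,255))
print("blue corners z.03",[onz(T,u,v,.03)[:2].round(3).tolist() for u,v in((376,236),(441,236),(441,271),(376,272))])
# rail edge: per column, find bright grey rail rows
for u in range(175,335,20):
    if 236<u<252: continue
    col=h[180:210,u]; g=[180+i for i in range(30) if col[i,1]<45 and col[i,2]>120]
    if g: c=np.mean(g); print(u,len(g),round(c,1),onz(T,u,c,.18)[:2].round(4))
for n in("caddy",): 
    for u in range(380,440,10):
        col=np.where(b[225:285,u]>0)[0]+225; print(u,col.min(),col.max(),end=' ')
w=cam("wrist");save(w,"w0.png");print(w["vfov"],w["cx"],w["cy"],w["xyz"],rot(w).round(3).tolist())
E
```

```text
gauge top [0.41381045 0.22846807 0.185     ] [0.41409676 0.22965579 0.18129014]
tab top [ 0.49852155 -0.23305199  0.235     ]
rail mark [0.61414386 0.14984258 0.17513213] [0.61187328 0.15083346 0.18      ]
keeper mark [0.61495193 0.15058885 0.2137556 ] [0.61381956 0.15184333 0.215     ]
blue corners z.03 [[0.542, -0.154], [0.54, -0.316], [0.452, -0.311], [0.452, -0.152]]
175 4 200.5 [0.6012 0.307 ]
195 5 199.0 [0.6039 0.2622]
215 5 197.0 [0.6078 0.2175]
235 4 195.5 [0.6106 0.1726]
255 4 193.5 [0.6145 0.1277]
275 5 192.0 [0.6173 0.0828]
295 5 190.0 [0.6212 0.0378]
315 5 188.0 [ 0.6252 -0.0072]
380 236 270 390 236 270 400 236 270 410 236 270 420 244 270 430 242 270 65.70646984690485 323.1035053919107 246.4336363856845 [ 0.33959015 -0.53079651  0.38438198] [[0.422, -0.863, -0.278], [-0.906, -0.402, -0.13], [0.0, 0.307, -0.952]]
```

View pics/w0.png

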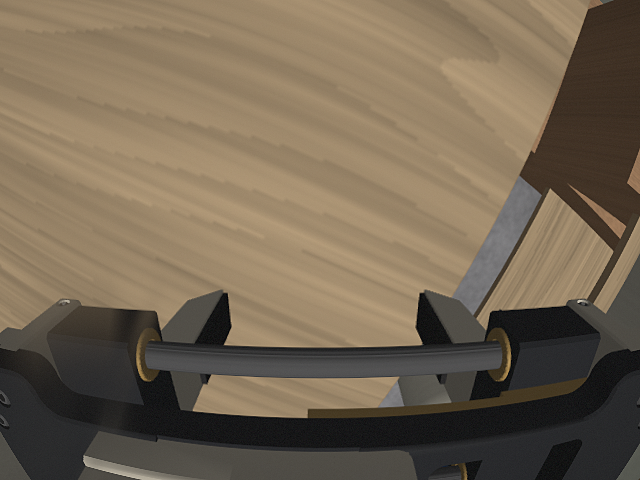

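The wrist view shows only the bench so far, with the fingertips near (230,330) and (420,330). First I'll move to look down at the caddy, with the tool's y axis along world x.

>>> drive_tool(
  steps=[
    [0,10,15,30,0.0946],
    [0,20,30,30,0.0946],
    [0,20,30,30,0.0946],
    [0,20,30,30,0.0946],
    [0,20,30,20,0.0946],
    [0,20,30,14,0.0946],
    [0,20,30,0,0.0946],
    [0,20,30,0,0.0946],
    [0,20,30,0,0.0946],
    [0,20,30,0,0.0946],
    [0,20,35,0,0.0946],
    [0,21,36,0,0.0946],
    [0,0,0,0,0],
    [0,0,0,0,0],
    [0,0,0,0,0],
  ],
)

```text
clock: 1.4
position: [0.4878, -0.2211, 0.3705]
ee_rot: [-2.222, -2.221, 0.001]
force: [-1.1, 0.6, 0.7]
width: 1.001
gripper_force: 0.0
```

```bash
python3 - <<'E'
from h import *; import pickle
o=observe();print(o["clock"],o["position"],R.from_rotvec(o["ee_rot"]).as_matrix().round(3).tolist(),o["joints"].round(2))
d=cam("wrist");pickle.dump(d,open("w1.pkl","wb"));save(d,"w1.png")
E
```

```text
1.4 [ 0.48784262 -0.22105173  0.37045139] [[0.0, 1.0, -0.001], [1.0, -0.0, -0.0], [-0.0, -0.001, -1.0]] [ 0.61  0.23 -0.36  1.53  0.08  1.4   0.24]
```

View pics/w1.png

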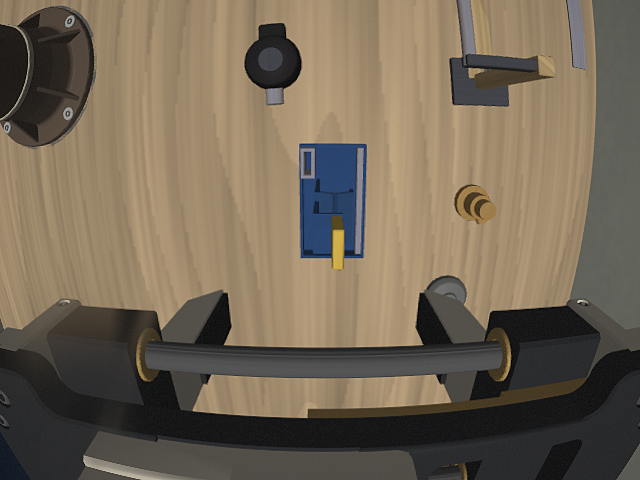

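The wrist view shows the caddy upright, with the pocket mouth around (308,163) and the tab top around (338,268). The tray edges run from (300,144) to (366,258).

```bash
python3 - <<'E'
from h import *; import pickle
d=pickle.load(open("w1.pkl","rb"));h=cv2.cvtColor(d["image"],cv2.COLOR_RGB2HSV)
b=cv2.inRange(h,(105,110,30),(125,255,255))
g=cv2.inRange(h,(0,0,90),(180,70,255))
L=[];Rr=[]
for v in range(190,250,6):
    c=np.where(b[v,290:380]>0)[0]+290
    L.append(onz(d,c.min()-.5,v,.03,True));Rr.append(onz(d,c.max()+.5,v,.03,True))
for E in(L,Rr):
    E=np.array(E);p=np.polyfit(E[:,1],E[:,0],1);print("edge x=",p, "yaw",-np.arctan(p[0]), np.std(E[:,0]-np.polyval(p,E[:,1])))
V=[np.where(b[130:275,u]>0)[0]+130 for u in range(318,334,3)]
print("far edge y",[onz(d,u,c.min()-.5,.03,True)[1].round(4) for u,c in zip(range(318,334,3),V)])
V=[np.where(b[130:275,u]>0)[0]+130 for u in range(305,328,3)]
print("near y",[(onz(d,u,c.max()+.5,.03,True)[1].round(4)) for u,c in zip(range(305,328,3),V)])
n,l,s,c=cv2.connectedComponentsWithStats(g[140:190,296:322])
for i in range(1,n):
    if s[i,4]>20: print("grey",s[i],c[i]+[296,140]); x,y,w,hh=s[i,:4]; print("c",onz(d,296+x+w/2-.5,140+y+hh/2-.5,.075,True), onz(d,296+x-.5,140+y-.5,.075,True),onz(d,296+x+w-.5,140+y+hh-.5,.075,True))
m=cv2.inRange(h,(20,150,190),(32,255,255));p=np.argwhere(m[200:285,320:360])[:,::-1].astype(np.float32)+[320,200]
q=cv2.boxPoints(cv2.minAreaRect(p.astype(np.float32)));print("tab",q.tolist(),np.mean([onz(d,*k,.235,True) for k in q],0))
print([ (onz(d,*k,.235,True)[:2]).round(4).tolist() for k in q])
E
```

```text
edge x= [-0.00449049  0.45458202] yaw 0.004490460016069361 0.00037044135162714315
edge x= [0.0045385 0.545426 ] yaw -0.004538470589447871 0.00039110809822316033
far edge y [np.float64(-0.1554), np.float64(-0.1554), np.float64(-0.1554), np.float64(-0.1554), np.float64(-0.1554), np.float64(-0.1554)]
near y [np.float64(-0.3154), np.float64(-0.3154), np.float64(-0.3154), np.float64(-0.3154), np.float64(-0.3154), np.float64(-0.3154), np.float64(-0.3154), np.float64(-0.3154)]
grey [  3   7  16  32 268] [307.56343284 162.08208955]
c [ 0.467756   -0.17695776  0.075     ] [ 0.45820043 -0.15722396  0.075     ] [ 0.47740482 -0.19678539  0.075     ]
grey [ 3 22  1 28 28] [299.  175.5]
c [ 0.45843135 -0.19295266  0.075     ] [ 0.45801823 -0.17564288  0.075     ] [ 0.45882302 -0.21042214  0.075     ]
tab [[333.0, 231.0], [343.0, 231.0], [343.0, 268.0], [333.0, 268.0]] [ 0.50042438 -0.23533075  0.235     ]
[[0.4961, -0.2191], [0.5043, -0.2191], [0.5049, -0.2516], [0.4964, -0.2516]]
```

The caddy's origin is at (0.500, -0.2354) with yaw 0, and the pocket is at (0.468, -0.177). Next I'll view the gauge.

>>> drive_tool(
  steps=[
    [0,-3,20,3,0],
    [0,-7,38,0,0],
    [0,-7,38,0,0],
    [0,-7,38,0,0],
    [0,-7,38,0,0],
    [0,-7,38,0,0],
    [0,-7,38,0,0],
    [0,-7,38,0,0],
    [0,-7,38,0,0],
    [0,-7,38,0,0],
    [0,-7,38,0,0],
    [0,-5,20,0,0],
    [0,0,0,0,0],
    [0,0,0,0,0],
    [0,0,0,0,0],
  ],
)

```text
clock: 2.7
position: [0.4109, 0.1974, 0.3735]
ee_rot: [2.224, 2.218, -0.001]
force: [0.5, -0.9, 0.5]
width: 1.001
gripper_force: 0.0
```

```bash
python3 - <<'E'
from h import *; import pickle
o=observe();print(o["clock"],o["position"],o["joints"].round(2))
d=cam("wrist");pickle.dump(d,open("w2.pkl","wb"));save(d,"w2.png")
E
```

```text
2.7 [0.41088192 0.19744665 0.37348174] [ 0.08  0.12 -0.71  1.67  0.08  1.38 -0.65]
```

View pics/w2.png

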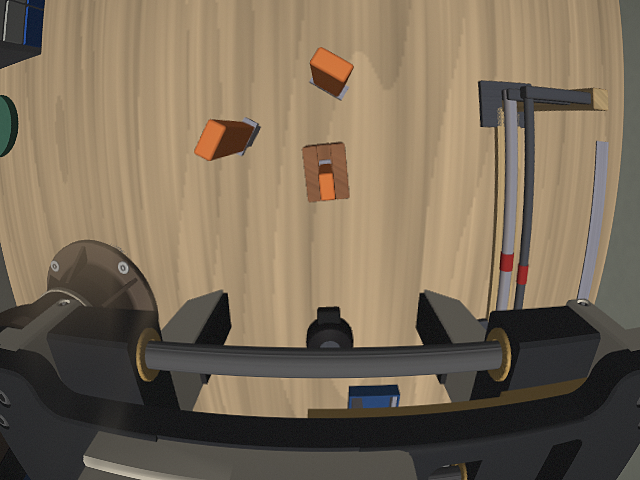

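In this view the gauge's top face is at (328,187) and the stand at (326,172). The red bands are at (507,262) on the rail and (522,274) on the keeper bar.

```bash
python3 - <<'E'
from h import *; import pickle
d=pickle.load(open("w2.pkl","rb"));h=cv2.cvtColor(d["image"],cv2.COLOR_RGB2HSV)
sub=h[135:210,295:360]
m=cv2.inRange(sub,(5,180,200),(16,255,255));p=np.argwhere(m)[:,::-1].astype(np.float32)+np.float32([295,135])
w=np.array([onz(d,u,v,.185,True)[:2]*1000 for u,v in p],np.float32)
print("top mask n",len(p),p.min(0),p.max(0),"rect mm",cv2.minAreaRect(w))
# stand top outline at z=.07 : edges left/right
wd=cv2.inRange(sub,(3,80,50),(16,255,255))
L=[];Q=[];
for v in range(150,196,4):
    c=np.where(wd[v-135]>0)[0]+295
    L.append(onz(d,c.min()-.5,v,.07,True));Q.append(onz(d,c.max()+.5,v,.07,True))
for E in(L,Q):
    E=np.array(E);q=np.polyfit(E[:,1],E[:,0],1);print("yaw",-np.arctan(q[0]),"x at .229",np.polyval(q,.229),np.std(E[:,0]-np.polyval(q,E[:,1])))
C=[np.where(wd[:,u-295]>0)[0]+135 for u in range(310,345,5)]
print("y far",[onz(d,u,c.min()-.5,.07,True)[1].round(4) for u,c in zip(range(310,345,5),C)],"near",[onz(d,u,c.max()+.5,.07,True)[1].round(4) for u,c in zip(range(310,345,5),C)])
r=cv2.inRange(h,(0,170,80),(4,255,255))|cv2.inRange(h,(176,170,80),(180,255,255))
n,l,s,c=cv2.connectedComponentsWithStats(r)
S=pickle.load(open("scene0.pkl","rb"));T=pickle.load(open("top0.pkl","rb"))
for i in range(1,n):
    if s[i,4]>40 and s[i,0]>480: print("red",c[i],onz(d,*c[i],.179,True),onz(d,*c[i],.216,True))
rb=[c[i] for i in range(1,n) if s[i,4]>40 and s[i,0]>480]; rb.sort(key=lambda k:k[0])
print("tri rail",tri(ray(d,*rb[0],True),ray(T,244.7,194.8),ray(S,361,306.1)),"keep",tri(ray(d,*rb[1],True),ray(T,241.9,189.7),ray(S,363.3,289.5)))
rail=[]
for v in range(130,250,10):
    k=[u for u in range(485,516) if h[v,u,1]<50 and h[v,u,2]>125]
    if len(k)>4: rail.append(onz(d,np.mean(k),v,.178,True))
E=np.array(rail);q=np.polyfit(E[:,1],E[:,0],1);print("rail yaw",-np.arctan(q[0]),"x@.15",np.polyval(q,.15),np.std(E[:,0]-np.polyval(q,E[:,1])))
E
```

```text
top mask n 173 [320. 174.] [333. 198.] rect mm ((414.366455078125, 228.18453979492188), (11.204936981201172, 23.2680721282959), 5.258639335632324)
yaw 0.08372271756209722 x at .229 0.38700187469425773 0.0012171957695021197
yaw 0.10971484203970949 x at .229 0.44111203616414146 0.00035552902386996817
y far [np.float64(0.2631), np.float64(0.2619), np.float64(0.2705), np.float64(0.2755), np.float64(0.2655), np.float64(0.2668), np.float64(0.2668)] near [np.float64(0.1899), np.float64(0.1911), np.float64(0.1924), np.float64(0.1924), np.float64(0.1924), np.float64(0.1937), np.float64(0.195)]
red [506.69892473 262.34946237] [0.61406951 0.14778932 0.179     ] [0.59280172 0.16181124 0.216     ]
red [522.22580645 274.63870968] [0.63798678 0.13242324 0.179     ] [0.61421056 0.14805675 0.216     ]
tri rail [0.61447034 0.14902192 0.17667979] keep [0.61479345 0.14962268 0.21466098]
rail yaw 0.08734006679302865 x@.15 0.6166041658547452 0.00022316253255437338
```

```bash
python3 - <<'E'
from h import *; import pickle
S=pickle.load(open("scene0.pkl","rb"));T=pickle.load(open("top0.pkl","rb"));W=pickle.load(open("w2.pkl","rb"))
print(tri(ray(S,525.5,272.4),ray(T,152,281.1)),tri(ray(S,509.7,230),ray(T,179.6,330)))
print(tri(ray(S,525.5,272.4),ray(T,152,281.1),ray(W,332,64,True)),tri(ray(S,509.7,230),ray(T,179.6,330),ray(W,210,139,True)))
E
```

```text
[0.41619192 0.33902209 0.21630469] [0.31291556 0.27794806 0.21504204]
[0.41742195 0.33856507 0.21692076] [0.31313757 0.27751477 0.21516421]
```

>>> drive_tool(
  grip_force=30,
  steps=[
    [0,1,12,-15,0.05],
    [0,1,12,-30,0.045],
    [0,1,11,-35,0],
    [0,0,0,-35,0],
    [0,0,0,-35,0],
    [0.4,0,0,-30,0],
    [0.4,0,0,-22,0],
    [0.4,0,0,-11,0],
    [0.4,0,0,-5,0],
    [0.4,0,0,0,0],
    [0.4,0,0,0,0],
  ],
)

```text
clock: 3.67
position: [0.414, 0.2344, 0.1567]
ee_rot: [2.114, 2.323, 0.002]
force: [-0.1, 0.1, -0.0]
width: 0.625
gripper_force: 0.0
```

```bash
python3 - <<'E'
from h import *; import pickle
o=observe();print(o["clock"],o["position"],o["width"],o["force"].round(1),R.from_rotvec(o["ee_rot"]).as_matrix()[:2,0])
d=cam("wrist");pickle.dump(d,open("w3.pkl","wb"));save(d,"w3.png",(190,200,470,410),2.5)
E
```

```text
3.6667 [0.41397659 0.23437092 0.15670543] 0.6253445834455666 [-0.1  0.1 -0. ] [-0.09401554  0.99557062]
```

View pics/w3.png

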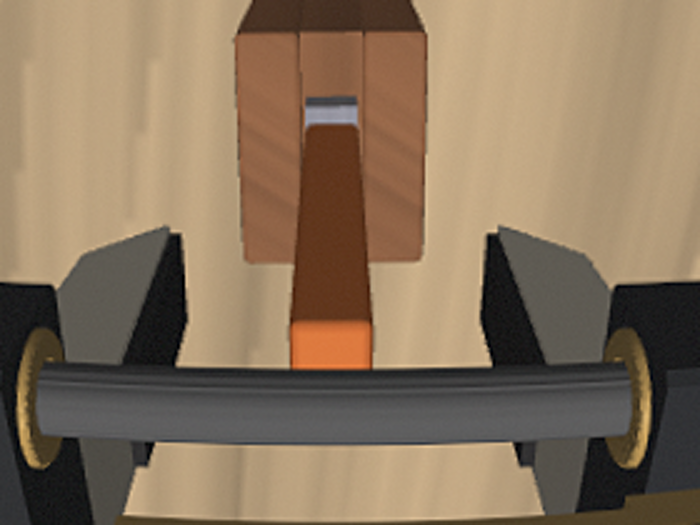

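The gauge is centred between the fingers and square to them. Its top front edge is at (322.4,328.4) in full-image pixels. I'll work out the grip offset along y from that edge and from the shoulder's front edge.

```bash
python3 - <<'E'
from h import *; import pickle
d=pickle.load(open("w3.pkl","rb"))
p=np.array([.41398,.23437]);ax=np.array([-.094,.9956])
for n,v,z,h in(("top front edge",200+321/2.5,.185,13),("shoulder front bottom",200+98/2.5,.070,17),("shoulder front top",200+104/2.5,.080,17),("stand front",200+31/2.5,.07,35)):
    q=onz(d,322.4,v,z,True)[:2];print(n,q,"gauge centre minus tcp along gauge y (mm)",(q-p)@ax*1000-h)
E
```

```text
top front edge [0.41322934 0.24129557] gauge centre minus tcp along gauge y (mm) -6.0343357928888315
shoulder front bottom [0.41295441 0.24406623] gauge centre minus tcp along gauge y (mm) -7.2500242862786894
shoulder front top [0.41282862 0.24542102] gauge centre minus tcp along gauge y (mm) -5.889373024039227
stand front [0.41118189 0.26289229] gauge centre minus tcp along gauge y (mm) -6.340181979102617
```

>>> drive_tool(
  grip_force=35,
  steps=[
    [0.4,0,-2,0,0],
    [0.8,0,0,0,0],
    [1,0,0,0,0],
    [1,0,0,0,0],
    [1,0,0,0,0],
    [1,0,0,0,0],
    [1,0,0,0,0],
  ],
)

```text
clock: 4.3
position: [0.4131, 0.2324, 0.1557]
ee_rot: [2.113, 2.325, -0.0]
force: [-0.1, -0.2, 0.5]
width: 0.213
gripper_force: 0.0
```

>>> drive_tool(
  steps=[
    [1,0,0,0,0],
    [1,0,0,0,0],
    [1,0,0,0,0],
    [1,0,0,0,0],
  ],
)

```text
clock: 4.63
position: [0.4131, 0.2324, 0.1557]
ee_rot: [-2.113, -2.325, 0.0]
force: [-0.9, -0.0, -0.7]
width: 0.152
gripper_force: 35.0
```

>>> drive_tool(
  steps=[
    [1,0,0,8,0],
    [1,0,0,17,0],
    [1,0,0,25,0],
    [1,0,0,30,0],
    [1,0,0,25,-0.02],
    [1,3,-20,0,-0.025],
    [1,5,-35,0,-0.025],
    [1,5,-35,0,-0.025],
    [1,5,-35,0,0],
    [1,5,-35,0,0],
    [1,5,-35,0,0],
    [1,5,-35,0,0],
    [1,5,-35,0,0],
    [1,5,-35,0,0],
    [1,5,-35,0,0],
    [1,4,-30,0,0],
    [1,2,-22,0,0],
    [1,1,-12,0,0],
    [1,0,-6,0,0],
    [1,0,0,0,0],
  ],
)

```text
clock: 6.3
position: [0.468, -0.173, 0.2608]
ee_rot: [-2.222, -2.22, -0.0]
force: [-0.2, -0.6, -0.4]
width: 0.153
gripper_force: 35.0
```

>>> drive_tool(
  steps=[
    [1,0,0,0,0],
    [1,0,0,0,0],
    [1,0,0,0,0],
  ],
)

```text
clock: 6.55
position: [0.4682, -0.171, 0.2609]
ee_rot: [-2.219, -2.224, -0.001]
force: [-0.5, 0.5, -0.9]
width: 0.151
gripper_force: 35.0
```

```bash
python3 - <<'E'
from h import *; import pickle
o=observe();print(o["clock"],o["position"],o["width"],o["force"].round(1),R.from_rotvec(o["ee_rot"]).as_matrix()[:2,0])
d=cam("wrist");pickle.dump(d,open("w4.pkl","wb"));save(d,"w4.png",(190,150,470,360),2.5)
E
```

```text
6.55 [ 0.46823473 -0.17101074  0.26089169] 0.15074113685788293 [-0.5  0.5 -0.9] [-0.00256931  0.99999666]
```

View pics/w4.png

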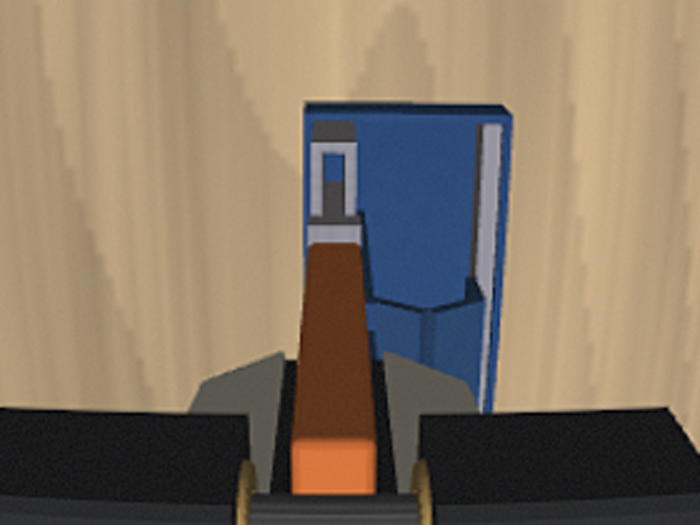

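The image shows the shoulder edge just short of the pocket rim, with the rim at (310–357,141) in the crop. I'll compute the correction.

```bash
python3 - <<'E'
from h import *; import pickle
d=pickle.load(open("w4.pkl","rb"));k=lambda u,v,z:onz(d,190+(u+.5)/2.5-.5,150+(v+.5)/2.5-.5,z,True)
print("pocket outer L/R front",k(310,141,.075),k(357,141,.075),"centre y",k(333,141,.075)[1]-.0185)
print("inner slot front y - 14.5",k(333,152,.075)[1]-.0145,"inner x",k(323,165,.075)[0],k(343,165,.075)[0])
print("shoulder top front L/R",k(307,243,.185),k(361,243,.185),"c y",k(334,243,.185)[1]-.017,"bottom front",k(334,224,.1752)[1]-.017)
print("handle top front L/R",k(292,438,.29),k(376,438,.29),k(334,438,.29)[1]-.013)
E
```

```text
pocket outer L/R front [ 0.45966912 -0.15862156  0.075     ] [ 0.47742388 -0.15857444  0.075     ] centre y -0.17710678707979047
inner slot front y - 14.5 -0.17736869701691785 inner x 0.46458057027453664 0.47218399093359575
shoulder top front L/R [ 0.46146229 -0.16337591  0.185     ] [ 0.47578363 -0.16333898  0.185     ] c y -0.18035735192890334 bottom front -0.1780598284163144
handle top front L/R [ 0.46179505 -0.16198068  0.29      ] [ 0.47520511 -0.16194942  0.29      ] -0.17494044970510061
```

>>> drive_tool(
  steps=[
    [1,0,-1.5,-12,0],
    [1,0,0,-20,0],
    [1,0,0,-9,0],
    [1,0,0,-4,0],
    [1,0,0,-4,0],
    [1,0,0,-4,0],
    [1,0,0,-4,0],
    [1,0,0,-4,0],
    [1,0,0,0,0],
  ],
)

```text
clock: 7.35
position: [0.4679, -0.1741, 0.1992]
ee_rot: [-2.221, -2.221, 0.0]
force: [-0.7, -1.0, -0.3]
width: 0.151
gripper_force: 35.0
```

>>> drive_tool(
  steps=[
    [1,0,0,-6,0],
    [1,0,0,-6,0],
    [1,0,0,-6,0],
    [1,0,0,-6,0],
    [1,0,0,-4,0],
    [1,0,0,-3,0],
    [1,0,0,-2,0],
    [1,0,0,-1,0],
    [1,0,0,0,0],
  ],
)

```text
clock: 8.1
position: [0.4681, -0.1742, 0.1656]
ee_rot: [-2.221, -2.222, 0.0]
force: [0.1, -0.3, -0.8]
width: 0.146
gripper_force: 35.0
```

>>> drive_tool(
  steps=[
    [1,0,0,-2,0],
    [1,0,0,-1,0],
    [1,0,0,-1,0],
    [1,0,0,-1,0],
    [1,0,0,0,0],
  ],
)

```text
clock: 8.52
position: [0.4682, -0.1742, 0.1607]
ee_rot: [2.221, 2.221, 0.0]
force: [-0.2, -0.1, -1.2]
width: 0.157
gripper_force: 35.0
```

>>> drive_tool(
  steps=[
    [1,0,0,-1,0],
    [1,0,0,-1,0],
    [1,0,0,0,0],
  ],
)

```text
clock: 8.77
position: [0.4687, -0.1742, 0.1605]
ee_rot: [2.22, 2.22, 0.0]
force: [-5.7, 1.5, 20.1]
width: 0.152
gripper_force: 35.0
```

The blade is home: contact of 20 N at z = 0.1605, where I expected it. Now release and go up.

>>> drive_tool(
  steps=[
    [1,0,0,1.2,0],
    [0.7,0,0,0,0],
    [0.6,0,0,0,0],
    [0.6,0,0,0,0],
    [0.6,0,0,0,0],
    [0.6,0,0,0,0],
    [0.6,0,0,15,0],
    [0.6,0,0,30,0],
    [0.6,0,0,35,0],
    [0.6,0,0,35,0],
    [0.6,16,-30,30,0],
    [0.6,16,-31,5,0],
    [0.6,0,0,0,0],
    [0.6,0,0,0,0],
    [0.6,0,0,0,0],
  ],
)

```text
clock: 10.02
position: [0.4985, -0.2323, 0.3068]
ee_rot: [-2.22, -2.221, 0.0]
force: [0.4, 0.5, -0.1]
width: 0.4
gripper_force: 0.0
```

```bash
python3 - <<'E'
from h import *; import pickle
o=observe();print(o["clock"],o["position"],o["width"],o["force"].round(1))
d=cam("wrist");pickle.dump(d,open("w5.pkl","wb"));s=cam("scene")
a=cv2.resize(d["image"][130:350,190:450,::-1],(440,372));b=cv2.resize(s["image"][165:285,200:310,::-1],(341,372),interpolation=cv2.INTER_CUBIC)
cv2.imwrite("pics/w5.png",np.hstack([a,b]))
h=cv2.cvtColor(d["image"],cv2.COLOR_RGB2HSV)
m=cv2.inRange(h,(20,150,190),(32,255,255));n,l,st,c=cv2.connectedComponentsWithStats(m)
for i in range(1,n):
    if st[i,4]>60: x,y,w,k=st[i,:4];print("tab",st[i],onz(d,x-.5,y-.5,.235,True),onz(d,x+w-.5,y+k-.5,.235,True))
m=cv2.inRange(h,(5,180,200),(16,255,255));n,l,st,c=cv2.connectedComponentsWithStats(m)
for i in range(1,n):
    if st[i,4]>60: x,y,w,k=st[i,:4];print("gauge",st[i],onz(d,x-.5,y-.5,.19,True),onz(d,x+w-.5,y+k-.5,.19,True))
E
```

```text
10.0167 [ 0.49852697 -0.23231817  0.30680771] 0.40034979969092493 [ 0.4  0.5 -0.1]
tab [319 240  13  48 618] [ 0.49572281 -0.21818745  0.235     ] [ 0.50440891 -0.25215838  0.235     ]
gauge [275 156  16  32 131] [ 0.46273769 -0.16683563  0.19      ] [ 0.47427103 -0.19110838  0.19      ]
```

View pics/w5.png

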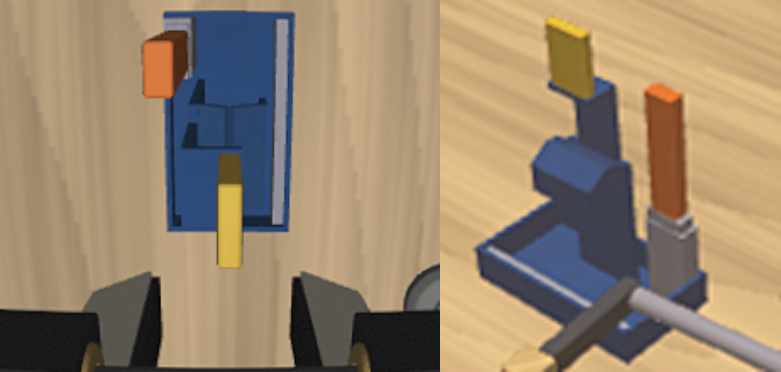

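The gauge stands fully home in the pocket, upright, and the tab centre is at (0.500, -0.235). I'll grip the tab.

>>> drive_tool(
  grip_force=50,
  steps=[
    [0.6,1.5,-3,-10,0],
    [0.6,0,0,-25,0],
    [0.6,0,0,-30,0],
    [0.6,0,0,-25,0],
    [0.6,0,0,-14,0],
    [0.6,0,0,-8,0],
    [0.8,0,0,0,0],
    [1,0,0,0,0],
    [1,0,0,0,0],
    [1,0,0,0,0],
    [1,0,0,0,0],
    [1,0,0,0,0],
    [1,0,0,0,0],
    [1,0,0,0,0],
    [1,0,0,0,0],
  ],
)

```text
clock: 11.37
position: [0.5006, -0.236, 0.1964]
ee_rot: [2.22, 2.221, 0.0]
force: [-2.3, 0.6, 6.2]
width: 0.108
gripper_force: 50.0
```

>>> drive_tool(
  steps=[
    [1,0,0,3,0],
    [1,0,0,8,0],
    [1,0,0,16,0],
    [1,0,0,22,0],
    [1,0,0,24,0],
    [1,0,0,20,0],
    [1,0,0,12,0],
    [1,0,12,0,0.02],
    [1,0,22,0,0.02],
    [1,0,27,0,0.02],
    [1,0,28,0,0.02],
    [1,0,28,0,0],
    [1,0,28,0,0],
    [1,0,28,0,0],
    [1,0,27,0,0],
    [1,0,23,0,0],
    [1,0,16,0,0],
    [1,0,10,0,0],
    [1,0,4.5,0,0],
    [1,0,0,0,0],
  ],
)

```text
clock: 13.03
position: [0.4997, 0.0189, 0.3]
ee_rot: [-2.127, -2.311, 0.001]
force: [0.6, 0.3, -6.4]
width: 0.107
gripper_force: 50.0
```

```bash
python3 - <<'E'
from h import *; import pickle
o=observe();print(o["clock"],o["position"],o["width"],o["force"].round(1),o["joints"].round(2),R.from_rotvec(o["ee_rot"]).as_matrix()[:2,0])
d=cam("wrist");pickle.dump(d,open("w6.pkl","wb"));s=cam("scene");pickle.dump(s,open("s6.pkl","wb"))
a=cv2.resize(d["image"][100:480,190:640,::-1],(400,338));b=cv2.resize(s["image"][130:400,180:500,::-1],(400,338),interpolation=cv2.INTER_CUBIC)
cv2.imwrite("pics/w6.png",np.hstack([a,b]))
E
```

```text
13.0333 [0.49968827 0.01893949 0.29997827] 0.10656424501926019 [ 0.6  0.3 -6.4] [ 0.34  0.23 -0.59  1.72  0.13  1.23 -0.2 ] [-0.08239506  0.99659973]
```

View pics/w6.png

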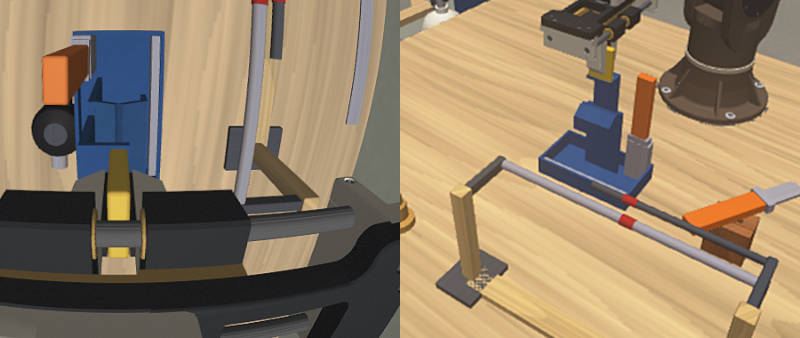

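The caddy is held with the gauge home and is clear of the rail. One of the free-standing lookalikes has tipped over against the stand; its handle is around (408,304) in the scene view. I'll find where it lies so the caddy's path stays clear of it, and re-check the rail line.

```bash
python3 - <<'E'
from h import *; import pickle
S=pickle.load(open("s6.pkl","rb"));S0=pickle.load(open("scene0.pkl","rb"));T=cam("top");pickle.dump(T,open("t6.pkl","wb"));S2=cam("scene")
def ob(d,n):
    h=cv2.cvtColor(d["image"],cv2.COLOR_RGB2HSV);m=cv2.inRange(h,(5,150,90),(15,255,255))
    k,l,s,c=cv2.connectedComponentsWithStats(m)
    for i in range(1,k):
        if s[i,4]>40:
            p=np.argwhere(l==i)[:,::-1].astype(np.float32);print(n,s[i].tolist(),c[i].round(1),np.round(cv2.boxPoints(cv2.minAreaRect(p)),0).tolist())
ob(S,"S6");ob(S2,"S7");ob(T,"T")
W=pickle.load(open("w6.pkl","rb"));ob(W,"W6")
h=cv2.cvtColor(W["image"],cv2.COLOR_RGB2HSV)
E=[]
for v in range(130,330,15):
    k=[u for u in range(455,500) if h[v,u,1]<50 and h[v,u,2]>125]
    if len(k)>5: E.append(onz(W,np.mean(k),v,.178,True)); 
E=np.array(E);q=np.polyfit(E[:,1],E[:,0],1);print("rail yaw",-np.arctan(q[0]),"x@.018",np.polyval(q,.018),"x@.148",np.polyval(q,.148),np.std(E[:,0]-np.polyval(q,E[:,1])),E[:,1].round(3))
r=cv2.inRange(h,(0,170,80),(4,255,255))|cv2.inRange(h,(176,170,80),(180,255,255))
n,l,s,c=cv2.connectedComponentsWithStats(r)
for i in range(1,n):
    if s[i,4]>30: print("red",s[i],c[i],onz(W,*c[i],.179,True),onz(W,*c[i],.216,True))
E
```

```text
S6 [365, 188, 21, 53, 725] [374.3 213.7] [[363.0, 238.0], [370.0, 187.0], [385.0, 190.0], [378.0, 241.0]]
S6 [406, 283, 67, 45, 1550] [443.7 303.4] [[405.0, 305.0], [421.0, 266.0], [475.0, 288.0], [458.0, 328.0]]
S6 [421, 321, 35, 22, 255] [437.5 331.7] [[419.0, 328.0], [422.0, 321.0], [455.0, 336.0], [452.0, 342.0]]
S6 [538, 409, 80, 71, 1922] [574.3 447. ] [[534.0, 420.0], [551.0, 405.0], [617.0, 479.0], [600.0, 494.0]]
S7 [365, 188, 20, 53, 722] [373.6 213.3] [[362.0, 238.0], [369.0, 187.0], [384.0, 189.0], [377.0, 240.0]]
S7 [406, 283, 67, 45, 1549] [443.7 303.4] [[405.0, 305.0], [421.0, 266.0], [475.0, 288.0], [458.0, 328.0]]
S7 [422, 321, 34, 22, 248] [437.6 331.7] [[419.0, 328.0], [422.0, 321.0], [455.0, 336.0], [452.0, 342.0]]
S7 [538, 409, 80, 71, 1923] [574.3 447. ] [[534.0, 420.0], [552.0, 405.0], [617.0, 479.0], [600.0, 494.0]]
T [600, 118, 25, 109, 552] [607.2 161.8] [[591.0, 225.0], [600.0, 117.0], [624.0, 119.0], [615.0, 227.0]]
T [612, 224, 11, 39, 77] [618.2 247.3] [[612.0, 224.0], [622.0, 224.0], [622.0, 262.0], [612.0, 262.0]]
T [82, 231, 52, 37, 745] [107.7 248.8]
[... 336 characters left out ...]
66.0], [631.0, 271.0], [616.0, 277.0]]
W6 [200, 0, 127, 66, 3540] [270.   26.5] [[199.0, 6.0], [215.0, -24.0], [328.0, 38.0], [312.0, 68.0]]
W6 [237, 151, 51, 68, 1873] [254.2 185.1] [[222.0, 211.0], [246.0, 137.0], [287.0, 151.0], [263.0, 224.0]]
rail yaw 0.08079316231867081 x@.018 0.6254160698549506 x@.148 0.6148900457835315 0.00041033855400914385 [ 0.119  0.107  0.094  0.082  0.07   0.058  0.045  0.032  0.019  0.006
 -0.008 -0.022 -0.037 -0.053]
red [497  74  15  29 389] [503.53470437  87.75835476] [0.6321827  0.15617264 0.179     ] [0.6137618  0.14906391 0.216     ]
red [474  80  18  25 423] [482.33096927  91.6572104 ] [0.61362715 0.14906338 0.179     ] [0.59766387 0.14289625 0.216     ]
```

Both lookalikes have been knocked over. They are lying still, one across the stand and one on the bench, both well clear of the caddy's path. Neither is one of the things to leave alone, so I'll carry on.

The rail yaw is 0.081, its x at the open end is 0.625, and the mark is at (0.614, 0.149).

>>> drive_tool(
  steps=[
    [1,6,0,0,0],
    [1,14,0,0,0],
    [1,20,0,0,0],
    [1,22,0,0,0],
    [1,22,0,0,0],
    [1,20,0,0,0],
    [1,13,0,0,0],
    [1,6,0,0,0],
    [1,2.5,0,0,0],
    [1,0,0,0,0],
    [1,0,0,0,0],
    [1,0,0,-6,0],
    [1,0,0,-10,0],
    [1,0,0,-10,0],
    [1,0,0,-8,0],
    [1,0,0,-5,0],
    [1,0,0,-2,0],
    [1,0,0,0,0],
  ],
)

```text
clock: 14.73
position: [0.6255, 0.0176, 0.2586]
ee_rot: [-2.13, -2.308, 0.001]
force: [-0.1, 0.2, -6.8]
width: 0.106
gripper_force: 50.0
```

>>> drive_tool(
  steps=[
    [1,0,0,-2,0],
    [1,0,0,-2,0],
    [1,0,0,-1,0],
    [1,0,0,-1,0],
    [1,0,0,0,0],
  ],
)

```text
clock: 15.15
position: [0.6259, 0.0178, 0.2537]
ee_rot: [2.13, 2.308, 0.0]
force: [-0.6, 0.6, -5.5]
width: 0.11
gripper_force: 50.0
```

>>> drive_tool(
  steps=[
    [1,0,0,-1,0],
    [1,0,0,0,0],
  ],
)

```text
clock: 15.32
position: [0.626, 0.0178, 0.2536]
ee_rot: [2.13, 2.308, 0.001]
force: [-3.7, -0.7, 4.2]
width: 0.106
gripper_force: 50.0
```

The hook is seated on the rail at the open end. I'll ease off slightly and slide.

>>> drive_tool(
  steps=[
    [1,-0.5,0,0.9,0],
    [1,-0.3,4,0,0],
    [1,-0.65,8,0,0],
    [1,-0.9,11,0,0],
    [1,-0.9,11,0,0],
    [1,-0.9,11,0,0],
    [1,-0.9,11,0,0],
    [1,-0.9,11,0,0],
    [1,-0.9,11,0,0],
    [1,-0.9,11,0,0],
    [1,-0.9,11,0,0],
    [1,-0.9,11,0,0],
    [1,-0.65,8,0,0],
    [1,-0.3,4,0,0],
    [1,-0.2,2,0,0],
    [1,0,0,0,0],
    [1,0,0,0,0],
    [1,0,0,0,0],
  ],
)

```text
clock: 16.82
position: [0.6153, 0.1418, 0.2533]
ee_rot: [2.132, 2.307, -0.001]
force: [-0.7, -0.5, -6.4]
width: 0.107
gripper_force: 50.0
```

```bash
python3 - <<'E'
from h import *; import pickle
o=observe();print(o["clock"],o["position"],o["width"],o["force"].round(1))
for n in("scene","top","wrist"):
    d=cam(n);h=cv2.cvtColor(d["image"],cv2.COLOR_RGB2HSV)
    for k,ms in(("red",cv2.inRange(h,(0,170,60),(4,255,255))|cv2.inRange(h,(176,170,60),(180,255,255))),("yel",cv2.inRange(h,(20,150,120),(32,255,255)))):
        N,l,s,c=cv2.connectedComponentsWithStats(ms)
        for i in range(1,N):
            if s[i,4]>20: print(n,k,s[i].tolist(),c[i].round(1))
S=pickle.load(open("scene0.pkl","rb"))
print("expected tab top in scene for mark y .149:",proj(S,(.6145,.149,.235+.0575)))
E
```

```text
16.8167 [0.61533863 0.14176813 0.25327938] 0.10699146165752449 [-0.7 -0.5 -6.4]
scene red [592, 0, 18, 27, 226] [600.5  12.3]
scene red [358, 285, 12, 10, 70] [363.1 289.6]
scene yel [362, 253, 14, 28, 177] [370.2 266.9]
top yel [404, 163, 7, 7, 23] [407.1 166.3]
top yel [394, 167, 21, 15, 71] [402.  175.7]
top yel [0, 319, 12, 18, 161] [  5.1 328. ]
wrist red [314, 251, 19, 9, 108] [322.9 256.3]
wrist yel [310, 315, 26, 33, 830] [322.8 330.9]
wrist yel [311, 378, 24, 12, 261] [322.8 383.3]
expected tab top in scene for mark y .149: (np.float64(368.1812490605457), np.float64(250.2920154994544))
```

```bash
python3 - <<'E'
from h import *
ys=[]
for i in range(3):
    d=cam("wrist");o=observe();h=cv2.cvtColor(d["image"],cv2.COLOR_RGB2HSV)
    m=cv2.inRange(h,(0,150,50),(5,255,255))|cv2.inRange(h,(175,150,50),(180,255,255))
    m[:, :300]=0;m[:,345:]=0;m[:230]=0;m[275:]=0
    c=[(u,np.where(m[:,u])[0].min()) for u in range(318,328) if m[:,u].any()]
    e=np.mean([onz(d,u,v-.5,.2175,True)[1] for u,v in c]); print([v for u,v in c],"edge",e,"mark y",e-.00997,"tcp",o["position"])
N,l,s,c=cv2.connectedComponentsWithStats(m);print(s[1:].tolist())
h=cv2.cvtColor(d["image"],cv2.COLOR_RGB2HSV)
y=cv2.inRange(h,(18,120,80),(34,255,255));v=np.where(y[:,322])[0];print("tab rows",v.min(),v.max(),"front-top edge candidates");print(h[308:330,322].tolist())
# top-down gauge
m=cv2.inRange(h,(5,180,190),(16,255,255));N,l,s,c=cv2.connectedComponentsWithStats(m)
for i in range(1,N):
    if s[i,4]>60: x,yy,w,k=s[i,:4];print("or",s[i].tolist(),onz(d,x+w/2-.5,yy-.5,.2475,True),onz(d,x+w/2-.5,yy+k-.5,.2475,True))
E
```

```text
[np.int64(254), np.int64(254), np.int64(255), np.int64(255), np.int64(255), np.int64(255), np.int64(255), np.int64(255), np.int64(255), np.int64(254)] edge 0.15848458523671544 mark y 0.14851458523671543 tcp [0.61520143 0.14228036 0.25334282]
[np.int64(254), np.int64(255), np.int64(255), np.int64(255), np.int64(255), np.int64(255), np.int64(255), np.int64(255), np.int64(255), np.int64(255)] edge 0.15851256061599633 mark y 0.14854256061599633 tcp [0.61518424 0.14236863 0.25334896]
[np.int64(255), np.int64(255), np.int64(255), np.int64(255), np.int64(255), np.int64(255), np.int64(255), np.int64(255), np.int64(255), np.int64(255)] edge 0.15858358701761535 mark y 0.14861358701761535 tcp [0.61513988 0.14249192 0.25335662]
[[314, 252, 20, 8, 111]]
tab rows 268 417 front-top edge candidates
[[22, 161, 100], [22, 151, 103], [22, 164, 98], [23, 165, 99], [22, 157, 99], [23, 162, 99], [23, 161, 114], [22, 166, 146], [22, 162, 178], [22, 164, 198], [22, 167, 206], [22, 162, 217], [23, 162, 222], [23, 162, 225], [23, 162, 225], [23, 160, 226], [24, 160, 225], [23, 161, 226], [23, 161, 225], [24, 160, 226], [23, 160, 225], [23, 163, 224]]
or [124, 121, 64, 67, 1331] [0.53059381 0.22798437 0.2475    ] [0.53095535 0.19605703 0.2475    ]
or [240, 164, 29, 53, 364] [0.57923284 0.20918984 0.2475    ] [0.58021654 0.18484295 0.2475    ]
```

>>> drive_tool(
  steps=[
    [1,-0.2,3,0,0],
    [1,-0.2,2.4,0,0],
    [1,-0.1,1,0,0],
    [1,0,0,-0.5,0],
    [1,0,0,-0.5,0],
    [1,0,0,0,0],
    [1,0,0,0,0],
  ],
)

```text
clock: 17.7
position: [0.6147, 0.1499, 0.2529]
ee_rot: [-2.13, -2.309, -0.002]
force: [-1.9, 2.7, -2.4]
width: 0.106
gripper_force: 50.0
```

>>> drive_tool(
  steps=[
    [1,0,0,-0.4,0],
    [1,0,0,0,0],
    [1,0,0,0,0],
  ],
)

```text
clock: 17.95
position: [0.6147, 0.1498, 0.2528]
ee_rot: [2.13, 2.309, 0.002]
force: [-3.1, 1.7, 5.5]
width: 0.108
gripper_force: 50.0
```

```bash
cat > chk.py <<'E'
from h import *
for i in range(3):
    d=cam("wrist");o=observe();h=cv2.cvtColor(d["image"],cv2.COLOR_RGB2HSV)
    m=cv2.inRange(h,(0,150,50),(5,255,255))|cv2.inRange(h,(175,150,50),(180,255,255))
    m[:, :300]=0;m[:,345:]=0;m[:230]=0;m[285:]=0
    c=[(u,np.where(m[:,u])[0].min()) for u in range(318,328) if m[:,u].any()]
    e=np.mean([onz(d,u,v-.5,.2175,True)[1] for u,v in c]) if c else None
    m=cv2.inRange(h,(5,180,190),(16,255,255));m[:,:225]=0;N,l,s,q=cv2.connectedComponentsWithStats(m)
    g=[(onz(d,x+w/2-.5,y-.5,.2475,True)+onz(d,x+w/2-.5,y+k-.5,.2475,True))[:2]/2 for x,y,w,k,a in s[1:] if a>100]
    print("mark y",e and e-.00997,"gauge->caddy y",[p[1]-.0552 for p in g],"tcp",o["position"],o["force"].round(1))
E
python3 chk.py
```

```text
mark y None gauge->caddy y [np.float64(0.14933510708947115)] tcp [0.61474047 0.14986639 0.25285458] [-2.9  2.7  5.9]
mark y None gauge->caddy y [np.float64(0.14933508099335044)] tcp [0.61474622 0.14986409 0.25286241] [-2.4  2.1  5.6]
mark y None gauge->caddy y [np.float64(0.1493351559042673)] tcp [0.61473912 0.14988707 0.25285384] [-2.8  2.   5.6]
```

>>> drive_tool(
  steps=[
    [1,0,0,0.8,0],
    [1,0,-0.9,0,0],
    [1,0,0,-0.5,0],
    [1,0,0,0,0],
    [1,0,0,0,0],
  ],
)

```text
clock: 18.52
position: [0.6148, 0.1492, 0.2529]
ee_rot: [-2.13, -2.309, -0.003]
force: [-3.0, 4.4, 4.5]
width: 0.103
gripper_force: 50.0
```

```bash
python3 chk.py
```

```text
mark y None gauge->caddy y [np.float64(0.1488509042560678)] tcp [0.61477666 0.14918448 0.25289146] [-2.3  4.9  4.7]
mark y None gauge->caddy y [np.float64(0.14862662526914638)] tcp [0.61476008 0.14917596 0.25287187] [-1.4  5.3  5.2]
mark y None gauge->caddy y [np.float64(0.14885117601045555)] tcp [0.61476052 0.14916181 0.25287762] [-2.3  5.   4.6]
```

>>> drive_tool(
  grip_force=5,
  steps=[
    [1,0,0,0.4,0],
    [1,0,0,0,0],
    [1,0,0,0,0],
    [0.8,0,0,0,0],
    [0.7,0,0,0,0],
    [0.6,0,0,0,0],
    [0.6,0,0,0,0],
    [0.6,0,0,0,0],
    [0.6,0,0,0,0],
    [0.6,0,0,0,0],
  ],
)

```text
clock: 19.5
position: [0.6146, 0.1481, 0.2526]
ee_rot: [2.131, 2.308, -0.0]
force: [0.8, -0.0, 0.3]
width: 0.398
gripper_force: 0.0
```

>>> drive_tool(
  steps=[
    [0.6,0,0,8,0],
    [0.6,0,0,20,0],
    [0.6,0,0,30,0],
    [0.6,0,0,30,0],
    [0.6,0,0,20,0],
    [0.6,0,0,0,0],
    [0.6,0,0,0,0],
  ],
)

```text
clock: 20.08
position: [0.6151, 0.1487, 0.3624]
ee_rot: [2.13, 2.308, 0.004]
force: [0.3, -0.8, -0.5]
width: 0.401
gripper_force: 0.0
```

```bash
cat > fin.py <<'E'
from h import *; import pickle
o=observe();print(o["clock"],o["position"],o["force"].round(1),o["width"])
for rep in range(2):
  d=cam("wrist");h=cv2.cvtColor(d["image"],cv2.COLOR_RGB2HSV)
  m=cv2.inRange(h,(20,150,190),(32,255,255));m[:,:280]=0;m[:,365:]=0;N,l,s,c=cv2.connectedComponentsWithStats(m)
  for i in range(1,N):
    if s[i,4]>60:
        p=np.argwhere(l==i)[:,::-1];w=np.array([onz(d,*k,.2915,True)[:2]*1000 for k in p],np.float32);print("tab",s[i].tolist(),cv2.minAreaRect(w))
  m=cv2.inRange(h,(5,180,190),(16,255,255));N,l,s,c=cv2.connectedComponentsWithStats(m)
  for i in range(1,N):
    if s[i,4]>80:
        p=np.argwhere(l==i)[:,::-1];w=np.array([onz(d,*k,.2475,True)[:2]*1000 for k in p],np.float32);print("or",s[i].tolist(),cv2.minAreaRect(w))
  m=cv2.inRange(h,(0,150,50),(5,255,255))|cv2.inRange(h,(175,150,50),(180,255,255));N,l,s,c=cv2.connectedComponentsWithStats(m)
  for i in range(1,N):
    if s[i,4]>20: print("red",s[i].tolist(),onz(d,*c[i],.2175,True))
S=cam("scene");h=cv2.cvtColor(S["image"],cv2.COLOR_RGB2HSV)
for nm,m in(("yel",cv2.inRange(h,(20,150,120),(32,255,255))),("red",cv2.inRange(h,(0,170,60),(4,255,255))),("or",cv2.inRange(h,(5,180,90),(15,255,255)))):
    N,l,s,c=cv2.connectedComponentsWithStats(m)
    for i in range(1,N):
        if s[i,4]>40: p=np.argwhere(l==i)[:,::-1].astype(np.float32);print("S",nm,s[i].tolist(),c[i].round(1),np.round(cv2.boxPoints(cv2.minAreaRect(p)),1).tolist())
P=lambda x,y,z:np.array([.6145,.149,.0565])+R.from_rotvec([0,0,.081]).apply([x/1e3,y/1e3,z/1e3])
print("exp tab top/bot",np.round([proj(S,P(0,0,235)),proj(S,P(5,0,185)),proj(S,P(-32,58,190)),proj(S,P(-25,58,85))],1).tolist())
E
python3 fin.py
```

```text
20.0833 [0.61505145 0.14872598 0.36240626] [ 0.3 -0.8 -0.5] 0.4008812320227621
tab [315, 233, 13, 50, 644] ((613.9934692382812, 150.2450408935547), (8.049080848693848, 34.152793884277344), 4.549981117248535)
or [124, 105, 93, 74, 1500] ((490.9474182128906, 220.1427764892578), (20.11391830444336, 84.55313873291016), 61.37247848510742)
or [271, 149, 18, 33, 140] ((578.936279296875, 204.34718322753906), (12.564520835876465, 23.93187141418457), 3.2163939476013184)
tab [316, 233, 13, 50, 647] ((613.9688110351562, 150.3645477294922), (8.000847816467285, 33.936279296875), 4.5909318923950195)
or [124, 104, 96, 74, 1543] ((491.07470703125, 220.08956909179688), (20.123130798339844, 84.36334228515625), 61.28657531738281)
or [272, 149, 17, 33, 136] ((578.7276611328125, 204.01979064941406), (11.897970199584961, 23.758644104003906), 3.571659564971924)
S yel [356, 247, 25, 36, 649] [367.7 264.2] [[353.70001220703125, 279.1000061035156], [358.29998779296875, 246.60000610351562], [381.20001220703125, 249.89999389648438], [376.5, 282.3999938964844]]
S red [592, 0, 18, 27, 227] [600.5  12.4] [[590.7000
[... 261 characters left out ...]
03125], [366.8999938964844, 294.6000061035156]]
S or [396, 273, 77, 41, 1501] [429.9 295.7] [[394.3999938964844, 307.8999938964844], [400.6000061035156, 272.3999938964844], [473.3999938964844, 285.0], [467.29998779296875, 320.5]]
S or [393, 308, 17, 15, 136] [401.2 315.2] [[391.6000061035156, 315.29998779296875], [394.8999938964844, 308.0], [411.0, 315.29998779296875], [407.70001220703125, 322.6000061035156]]
S or [538, 409, 79, 71, 1883] [574.1 446.9] [[534.2999877929688, 420.1000061035156], [550.9000244140625, 405.29998779296875], [616.2000122070312, 478.79998779296875], [599.5999755859375, 493.6000061035156]]
exp tab top/bot [[368.1, 250.8], [363.6, 277.8], [409.1, 276.2], [398.1, 325.4]]
```

>>> drive_tool(
  steps=[
    [0.6,0,0,0,0],
    [0.6,0,0,0,0],
    [0.6,0,0,0,0],
    [0.6,0,0,0,0],
    [0.6,0,0,0,0],
    [0.6,0,0,0,0],
    [0.6,0,0,0,0],
    [0.6,0,0,0,0],
    [0.6,0,0,0,0],
    [0.6,0,0,0,0],
    [0.6,0,0,0,0],
    [0.6,0,0,0,0],
  ],
)

```text
clock: 21.23
position: [0.6146, 0.1483, 0.3607]
ee_rot: [2.131, 2.309, -0.0]
force: [0.3, 0.1, -0.1]
width: 0.401
gripper_force: 0.0
```

```bash
python3 fin.py | grep -v "^S\|exp"; python3 - <<'E'
from h import *; import pickle
A=pickle.load(open("top0.pkl","rb"))["image"].astype(int);B=cam("top")["image"].astype(int)
for n,(u,v) in dict(inlet=(405,173),purge=(465,183),reg=(331,287)).items():
    print(n,np.abs(A[v-18:v+18,u-24:u+24]-B[v-18:v+18,u-24:u+24]).mean().round(2))
E
```

```text
21.2333 [0.61459779 0.14826987 0.36065205] [ 0.3  0.1 -0.1] 0.4009725480358723
tab [316, 233, 13, 50, 648] ((613.9537353515625, 150.41494750976562), (7.99198055267334, 33.8984489440918), 4.593724250793457)
or [124, 104, 96, 74, 1560] ((491.148193359375, 220.06336975097656), (20.11412239074707, 84.36524963378906), 61.29978942871094)
or [272, 149, 17, 33, 137] ((578.7479858398438, 203.99884033203125), (11.888192176818848, 23.742116928100586), 3.4601738452911377)
tab [316, 233, 13, 50, 646] ((613.9524536132812, 150.41551208496094), (7.991884708404541, 33.897727966308594), 4.595710754394531)
or [124, 104, 96, 74, 1568] ((491.1484680175781, 220.06304931640625), (20.11396598815918, 84.36466217041016), 61.299800872802734)
or [272, 149, 17, 33, 134] ((578.74755859375, 203.99859619140625), (11.888129234313965, 23.741859436035156), 3.4601330757141113)
inlet 26.71
purge 26.32
reg 32.94
```

```bash
python3 - <<'E'
from h import *; import pickle
A=pickle.load(open("scene0.pkl","rb"))["image"].astype(int);B=cam("scene")["image"].astype(int)
for n,(u,v) in dict(inlet=(178,297),purge=(145,268),reg=(328,266)).items():
    D=np.abs(A[v-14:v+14,u-14:u+14]-B[v-14:v+14,u-14:u+14]).mean(2);print(n,D.mean().round(2),np.median(D))
print(arm.sign_off())
E
```

```text
inlet 8.24 8.666666666666666
purge 8.12 8.0
reg 3.97 3.0
the job is handed in; nothing more can be done
None
```

The job is handed in: the gauge is fully home in the caddy, which hangs still under the keeper bar with its tab about 1.5 mm off the red mark by my measurement, and the brass fitting, purge cover and regulator look unmoved in the scene camera. The two larger lookalike gauges got knocked over along the way; I don't know what did it, and both are still on the bench.

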